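Eject the tall battery pack from the charger and stand it in the caddy

TASK

The charger on the laundry-room counter has two battery packs in it: press the ejector lever of the tall pack (the one flush with the deck) all the way down so that the pack rises by itself, then lift it out and stand it upright, without dropping it, in the empty compartment of the white caddy. Leave the low pack seated in its bay, and do not knock or push the caddy and the other things on the counter about.

Things in the scene. Friction and masses are not known exactly. Their poses are not given: they have to be found in the camera images.
- charger: Grey two-bay battery charger, fixed. All sizes in mm. 180 wide (y), flat deck 102 high from x -76 to 57, then a power-supply housing 116 high to x 124. Origin on the counter below the midpoint of the two bays; x points to the back, away from the levers, y left, z up; yaw within 0.3 rad of world. Levers stick out to x -185
- bay_left (a point): centre of the mouth of the left bay (charger's y +45), at deck height, axes as the charger. Each bay is a rectangular well 114 (x) by 58 (y), 78 deep (floor 24 above the counter)
- bay_right (a point): the same for the right bay (charger's y -45)
- pack_tall: Tall black battery pack 110 (x) x 54 (y) x 78 high, 0.34 to 0.59 kg, with 2 mm play all round in its bay; either bay. Seated, its top is flush with the deck, nothing to grip; its lever fully pressed raises it straight up by 35, its lower part still in the bay. Origin: centre of its underside; z up, x along its length and the charger's x
- pack_low: Low black battery pack 110 x 54 x 50 high, in the other bay, its top 28 below the deck; origin and axes as the tall one. It stays seated
- lever_left (a joint): ejector lever before the left bay: starts at 0 to 0.04, 0.6 rad fully pressed down. Stiff: needs 4 to 11 N on its pad and stays where it is left, holding the pack up. The pack begins to rise at about 0.06
- lever_right (a joint): ejector lever before the right bay, the same
- lever_left_pad (a point): middle of the top of the left lever's black paddle, 46 wide, 56 long. In the charger's frame: at rest at x -153, y 45, z 82, sloping up and outwards by 0.45 rad; fully pressed at x -166, z 24, sloping 0.15 rad down and outwards. It turns about a level axis at x -66, z 34
- lever_right_pad (a point): the same for the right lever, at y -45
- caddy: White loose carry caddy, an open tray 310 (x) x 210 (y), rim 57 high, walls and floor 5, 1 kg. Origin: centre of its underside. A divider 45 high at x 12 leaves a near compartment (-x side), 160 x 200 inside, empty, and a far one with cleaning things up to 110 high. Yaw within 0.3 rad of world. Charger and caddy may change sides of the counter
- caddy_space (a point): centre of the inner floor of the caddy's empty compartment, 5 above the counter; axes as the caddy
- polish_can: metal can, diameter 60, 105 tall, standing in the caddy's far compartment; origin: centre of its underside. Bystander
- jar: white plastic jar, diameter 68, 85 tall, standing in the caddy's far compartment; origin: centre of its underside. Bystander
- scrub_brush: wooden scrubbing brush 45 x 150, 29 tall, lying in the caddy's far compartment; origin: centre of its underside. Bystander
- spray_can: tall can, diameter 58, 150 tall, standing beyond the gap between charger and caddy; origin: centre of its underside. Bystander
- screwdriver: screwdriver 190 long lying on the counter, roughly along world x, in the gap between charger and caddy; origin: under its middle. Bystander
Not all that is in view belongs to the job. Leave any orange, purple or turquoise look-alike of the pack_tall alone.

How it is judged:
By the outcome, as a careful person would: the job done as asked, in the order asked, and still so for the second after the job is handed in, with the robot touching nothing.
It also fails if it takes over 58 s, if anything falls off the work surface, if the arm or the gripper's body presses on something with over 40 N, if the wrist force passes 120 N, or if a joint passes its speed limit or range.

ROBOT

A 6-joint arm with a two-finger parallel gripper is mounted at the origin on the work surface. World frame = base frame: x ahead of the robot, y to its left, z up, the work surface at z = 0. Lengths are in m, angles in degrees, forces in N, time in s.
With the tool pointing down it reaches from about 0.375 to 0.9 m from the base axis. Payload 3.1 kg.
Tool frame: the origin (TCP) lies on the centre line of the jaws, within the pads' length; the fingertips stand 8 mm ahead of it and the grasp point (between the pads) lies 11 mm behind it; z points along the fingers, y is the line along which they close (so a half turn about z gives the same grasp; the last joint's range is limited). The gripper opens to 87 mm and grips with 3 to 60 N. Pads are 19 mm wide; open, the fingers measure 117 mm over their backs; the gripper's body (75 mm by 190 mm) begins 51 mm behind the grasp point.
Start: joints at [-85.457, 30.224, 82.088, -0, 67.689, -10.227], TCP at [0.159, -0.604, 0.197] pointing down, gripper open.
Joint ranges: [-176.69, 176.69], [-43.24, 126.21], [12.49, 139.97], [-82, 262], [0, 151.66], [-163.58, 163.58]. Speed limits (degrees/s): [159.86, 159.86, 180, 180, 180, 180].

INTERFACE

Orientations are given as a 3x3 rotation matrix whose columns are the frame's x, y, z axes.
In Python, from rig import * gives the robot as it stands.
- The arm moves only by the tool step_arm, never from a script. Its argument "targets" is a list of rows, each a list of 5 numbers: the opening, from -1 (shut) to 1 (fully open), then the shift along the world's x, y, z normalised to -1 to 1, where 1 is 0.25 m, then the turn about the world's z normalised to -1 to 1, where 1 is 180 degrees. In form: [[fingers, x, y, z, turn], ...]. A call has 1 to 20 rows; each row is the pose to reach, as a shift and turn from the pose commanded when the call began, turning the shorter way round; what a row does not reach only later rows make up. A row lasts 1/10 s, in which the tool goes at most 50 mm and 8.59 degrees, less where a joint would pass 70% of its speed; a pose out of reach is approached as far as the arm can. A call with a number of a shift or a turn outside -1 to 1 is refused whole. A call with a gripper value outside its range is refused whole. The fingers move at their own pace and stop on an object; the grip force is fixed at half the most. Time passes only in rows, so rows that repeat a pose let the fingers close. It gives the time, the measured TCP pose, the force, the opening and the grip force at its end, in the units of the state.
- read_state(): the state, without advancing time (a new reading comes with each control period).
- capture(name): name is "side" or "top" or "wrist"; returns a dict with "color" (384x512x3 uint8, red, green, blue), "mtx" (3x3 intrinsics, pixels), "k1" (the pictures are not rectified: a ray, as slopes to the right and down, at radius r is drawn at 1 + k1 r^2 times it, then the intrinsics apply), "pose" (4x4, takes a point from camera to world coordinates). Camera axes: x right, y down, z forward; pixel columns grow to the right and rows downward; lengths in m; the calibration is good to about 2 mm. A picture is of the moment at which its call begins. There is no depth.
- hand_in(): hands the job in; it is judged then, once.
The state is a dict: "time_s": time; "joint_positions": joint angles; "qvel": joint speeds; "tau": joint torques, N m; "position": TCP position; "tcp_rot": TCP orientation; "force": force on the tool from outside, world axes, zero at the start; "moment": the same for the moment, N m; "opening": opening from 0.0 (shut) to 1.0 (fully open); "grasp_force": force on a finger pad.
Only numpy, scipy, OpenCV 4.12 (cv2) and the standard library are available. Lean on these libraries where they do the work, as an engineer would, in place of code of your own. Each camera call takes 0.05 s, during which the arm holds its last target. There are 200 camera calls.

## Working session

There is one attempt and no reset: what is moved stays moved. The work goes in short steps, Python scripts to look and compute and a tool call to move; the robot and the scene stay as the last step left them, time stands still between calls to the robot, and variables do not carry over. Pictures are saved under pics/ and viewed, at most 10 in all, crops included, and the job is handed in when it is done.

Besides the shell and the picture viewer there is one more tool, called after "Emit:" as name(argument=value, ...) on one line, values as JSON. step_arm: Moves the arm, as the interface text tells. Scaled input: -1 to 1 covers 0.25 m each way for a shift and 180 degrees each way for a turn. Its arguments: {"type":"object","properties":{"targets":{"type":"array","items":{"type":"array","items":{"type":"number"}}}},"required":["targets"]}

```bash
mkdir -p pics; ls; cat > h.py <<'E'
import numpy as np, cv2
from rig import *
def snap(n,f):
    c=capture(n); cv2.imwrite(f'pics/{f}.png',c['color'][...,::-1]); np.savez(f'pics/{f}.npz',**{k:np.array(v) for k,v in c.items()}); return c
def load(f): return dict(np.load(f'pics/{f}.npz'))
def ray(c,uv):
    k=float(c['k1']); K=c['mtx']
    p=cv2.undistortPoints(np.array(uv,float).reshape(-1,1,2),K,np.array([k,0,0,0,0.]))[:,0]
    d=np.c_[p,np.ones(len(p))]@c['pose'][:3,:3].T
    return c['pose'][:3,3],d
def onz(c,uv,z):
    o,d=ray(c,uv); return o+d*((z-o[2])/d[:,2])[:,None]
def proj(c,P):
    P=np.atleast_2d(P); R=c['pose'][:3,:3]; q=(P-c['pose'][:3,3])@R
    s=q[:,:2]/q[:,2:]; s=s*(1+float(c['k1'])*(s**2).sum(1,keepdims=True))
    return s@c['mtx'][:2,:2].T+c['mtx'][:2,2]
E
python3 - <<'E'
from h import *
a=snap('top','top0');b=snap('side','side0')
for c in(a,b): print(c['mtx'].tolist(),c['k1'],c['pose'].round(3).tolist())
s=read_state();print(s['tcp_rot'],s['position'],s['opening'],s['force'])
E
```

```text
pics
[[428.35856169230146, 0.0, 263.9742622342935], [0.0, 428.35856169230146, 186.91493114322753], [0.0, 0.0, 1.0]] 0.03052200016294665 [[0.018, -0.989, 0.144, 0.355], [-1.0, -0.018, -0.001, 0.055], [0.004, -0.144, -0.99, 1.313], [0.0, 0.0, 0.0, 1.0]]
[[476.4198644136994, 0.0, 244.85310712248696], [0.0, 476.4198644136994, 185.5328076443062], [0.0, 0.0, 1.0]] -0.02620211877601537 [[-0.741, -0.397, 0.542, -0.253], [-0.672, 0.419, -0.611, 0.952], [0.015, -0.817, -0.577, 0.918], [0.0, 0.0, 0.0, 1.0]]
[[ 9.66957674e-01  2.54936904e-01 -1.80322370e-04]
 [ 2.54936766e-01 -9.66955781e-01  1.93974988e-03]
 [ 3.20150071e-04 -1.92162684e-03 -9.99998102e-01]] [ 0.15930206 -0.60362409  0.19578222] 0.9977035392256246 [-0.0427361  -0.01702764 -1.32480006]
```

View pics/top0.png

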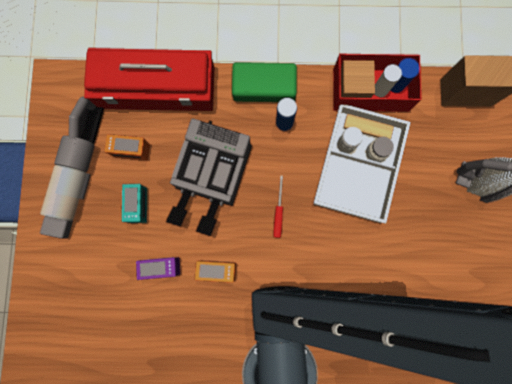

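View pics/side0.png

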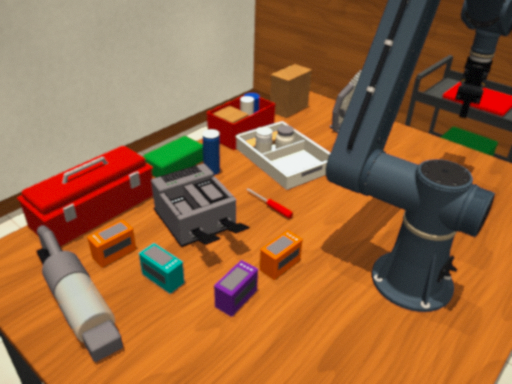

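The top view shows the charger at about (210,165), with levers at (178,215) and (207,224). The caddy is at (363,165) with its empty compartment at about (355,190), and the screwdriver is at (279,208). The orange, purple and turquoise boxes are look-alikes. The two candidates are the packs in the bays, at about (195,165) and (222,170), so I'll enlarge both views to see which is flush.

```bash
python3 - <<'E'
from h import *
a=cv2.imread('pics/top0.png')[115:240,160:255]; b=cv2.imread('pics/side0.png')[160:270,145:255]
A=cv2.resize(a,(418,550),interpolation=cv2.INTER_CUBIC); B=cv2.resize(b,(380,380),interpolation=cv2.INTER_CUBIC)
o=np.zeros((550,798,3),np.uint8);o[:,:418]=A;o[:380,418:]=B;cv2.imwrite('pics/crop0.png',o)
E
```

```text
(no output)
```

View pics/crop0.png

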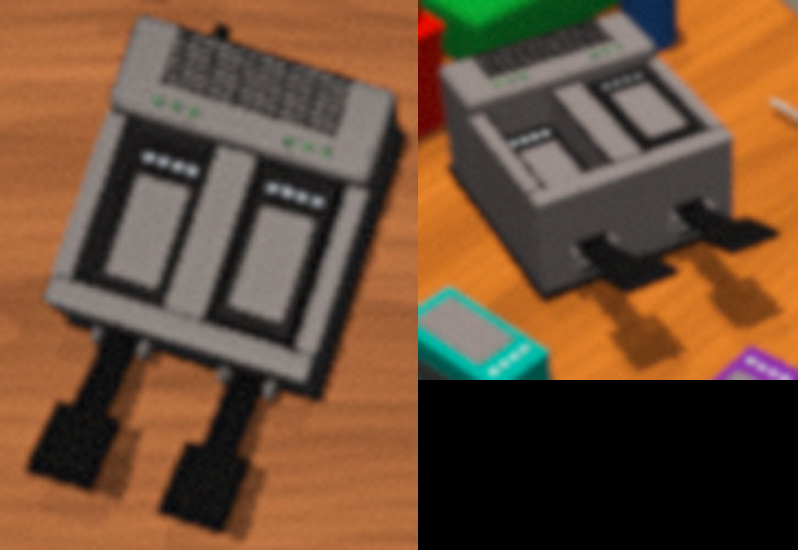

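The enlarged crop shows the pack in the left bay (top pixel (195,165)) sunk deep in its well, so that is the low one. The pack in the right bay (top (222,170), side (330,190) area) is flush with the deck, so it is pack_tall and its lever is lever_right at top (207,224). Next I'll measure the poses.

```bash
cat >> h.py <<'E'
from scipy.optimize import least_squares
def fit(obs,x0):
    # obs: list of (cam, uv list, local pts list)
    def T(p,L):
        c,s=np.cos(p[2]),np.sin(p[2]); L=np.array(L,float); return np.c_[p[0]+c*L[:,0]-s*L[:,1],p[1]+s*L[:,0]+c*L[:,1],L[:,2]]
    f=lambda p:np.concatenate([(proj(c,T(p,L))-np.array(uv)).ravel() for c,uv,L in obs])
    r=least_squares(f,x0,loss='soft_l1'); return r.x,r.fun.reshape(-1,2).round(1),T
E
python3 - <<'E'
from h import *
a=load('top0');b=load('side0')
t=np.array([(45,300),(305,382),(140,17),(395,93)])/4.4+[160,115]-.5
s=np.array([(545-418,205),(732-418,135),(24,70)])/3.4545+[145,160]-.5
L=[(-.076,.09,.102),(-.076,-.09,.102),(.124,.09,.116),(.124,-.09,.116)]
print(onz(a,t,.105).round(3))
for o in ([(a,t,L)],[(b,s,L[:3])],[(a,t,L),(b,s,L[:3])]):
    p,r,T=fit(o,[.6,.2,-.2]);print('charger',p.round(4),r.tolist())
pt=lambda *q:T(p,[q])[0].round(4)
print('bayR',pt(0,-.045,.102),'padR',pt(-.153,-.045,.082),'padRdown',pt(-.166,-.045,.024))
# lever pad corners check in top: predicted
import math
for y in(-.022,-.068):
  for d in(-.028,.028): print('pad px',proj(a,pt(-.153-d*math.cos(.45),y,.082+d*math.sin(.45))).round(1))
# caddy
for n,c,roi in(('top',a,(95,230,305,420)),('side',b,(110,195,225,335))):
    im=c['color'].astype(int); m=((im.min(2)>120)&(im.max(2)-im.min(2)<45)).astype(np.uint8)*255
    z=np.zeros_like(m); z[roi[0]:roi[1],roi[2]:roi[3]]=m[roi[0]:roi[1],roi[2]:roi[3]]
    z=cv2.morphologyEx(z,cv2.MORPH_CLOSE,np.ones((5,5)))
    k=max(cv2.findContours(z,0,2)[0],key=cv2.contourArea); h=cv2.convexHull(k)
    q=cv2.approxPolyDP(h,5,True)[:,0]; print(n,cv2.contourArea(k),q.tolist(),onz(c,q,.057).round(3).tolist())
A=cv2.resize(cv2.imread('pics/top0.png')[95:230,305:420],(460,540),interpolation=cv2.INTER_CUBIC)
B=cv2.resize(cv2.imread('pics/side0.png')[115:195,230:335],(340,259),interpolation=cv2.INTER_CUBIC)
o=np.zeros((540,800,3),np.uint8);o[:,:460]=A;o[:259,460:]=B;cv2.imwrite('pics/crop1.png',o)
E
```

```text
[[0.538 0.322 0.105]
 [0.488 0.153 0.105]
 [0.728 0.269 0.105]
 [0.68  0.099 0.105]]
charger [ 0.5845  0.217  -0.2868] [[-0.7, 0.5], [0.2, 0.7], [-0.4, -1.3], [1.1, -0.3]]
charger [ 0.5834  0.2153 -0.2676] [[-0.3, 0.4], [2.4, -0.1], [-0.8, -0.7]]
charger [ 0.5839  0.2163 -0.2804] [[-0.3, 0.9], [0.7, 0.7], [-0.5, -1.0], [1.1, -0.3], [-1.2, 0.4], [1.9, 0.3], [-0.8, -1.0]]
bayR [0.5715 0.1731 0.102 ] padR [0.4245 0.2154 0.082 ] padRdown [0.412 0.219 0.024]
pad px [[202.6 213.4]]
pad px [[195.8 229.7]]
pad px [[217.7 218. ]]
pad px [[211.3 234.4]]
top 7544.5 [[340, 105], [409, 122], [385, 222], [314, 202]] [[0.794, -0.173, 0.057], [0.744, -0.381, 0.057], [0.44, -0.302, 0.057], [0.495, -0.094, 0.057]]
side 2935.0 [[238, 134], [283, 122], [330, 153], [323, 173], [287, 187]] [[0.797, -0.188, 0.057], [0.736, -0.379, 0.057], [0.473, -0.311, 0.057], [0.419, -0.189, 0.057], [0.456, -0.045, 0.057]]
```

View pics/crop1.png

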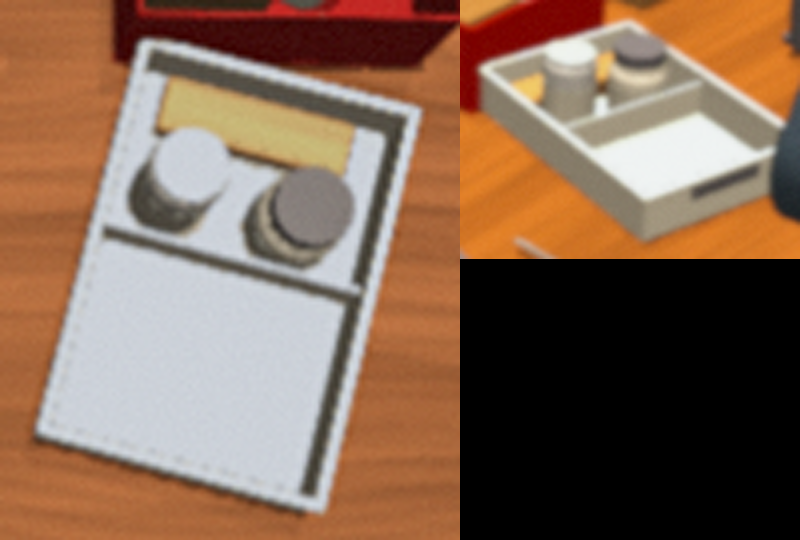

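The crop shows the caddy's rim corners at about top px (340,104.5), (410,121), (385.5,223) and (314.5,204). The divider runs from (331,153) to (394,167), and the near compartment is empty.

```bash
python3 - <<'E'
from h import *
a=load('top0');b=load('side0')
t=np.array([(140,38),(420,105),(322,512),(38,435)])/4+[305,95]-.5
s=np.array([(480-460,68),(632-460,22),(645-460,205)])/3.238+[230,115]-.5
L=[(.155,.105,.057),(.155,-.105,.057),(-.155,-.105,.057),(-.155,.105,.057)]
S=[L[0],L[1],L[3]]
for o in ([(a,t,L)],[(b,s,S)],[(a,t,L),(b,s,S)]):
    p,r,T=fit(o,[.62,-.24,-.25]);print('caddy',p.round(4),r.tolist())
print('space',T(p,[(-.070,0,.005)]).round(4))
E
```

```text
caddy [ 0.6185 -0.2371 -0.2456] [[0.4, 0.8], [-1.9, 1.4], [-0.2, -1.2], [1.0, -0.6]]
caddy [ 0.6148 -0.2326 -0.2682] [[0.5, 0.5], [-0.3, 1.0], [-0.2, -1.3]]
caddy [ 0.6181 -0.2368 -0.2535] [[0.8, 0.8], [-1.6, 1.8], [-0.8, -0.9], [0.6, -0.9], [0.3, 0.1], [-0.9, 0.4], [0.7, -2.2]]
space [[ 0.5503 -0.2192  0.005 ]]
```

Emit:
step_arm(targets=[[1,0.2,0.2,0,0],[1,0.4,0.4,0,0],[1,0.6,0.6,0,0],[1,0.8,0.8,0,0],[1,1,1,0,-0.04],[1,1,1,0,-0.08],[1,1,1,0,-0.12],[1,1,1,0,-0.171],[1,1,1,0,-0.171]])

```text
time_s: 1.0
position: [0.4103, -0.3525, 0.1964]
tcp_rot: [[0.962, -0.272, -0.001], [-0.272, -0.962, 0.001], [-0.001, -0.0, -1.0]]
force: [0.3, -0.5, 0.8]
opening: 0.999
grasp_force: 0.0
```

Emit:
step_arm(targets=[[1,0.04,0.2,0,0],[1,0.08,0.4,0,0],[1,0.12,0.6,0,0],[1,0.16,0.8,0,0],[1,0.16,1,0,0],[1,0.16,1,0,0]])

```text
time_s: 1.6
position: [0.4472, -0.0998, 0.1962]
tcp_rot: [[0.963, -0.269, -0.003], [-0.269, -0.963, 0.003], [-0.004, -0.002, -1.0]]
force: [-0.8, -0.4, -0.8]
opening: 1.003
grasp_force: 0.0
```

Emit:
step_arm(targets=[[1,0,0.2,0,0],[1,0,0.4,0,0],[1,0,0.6,0,0],[1,-0.05,0.8,0,0],[1,-0.1,1,0,0],[1,-0.1,1,0,0]])

```text
time_s: 2.2
position: [0.4225, 0.1488, 0.1965]
tcp_rot: [[0.963, -0.268, -0.002], [-0.268, -0.963, 0.001], [-0.002, -0.001, -1.0]]
force: [-0.4, -0.7, -0.7]
opening: 0.999
grasp_force: 0.0
```

Emit:
step_arm(targets=[[1,-0.12,0.1,0,0],[1,-0.12,0.1,-0.1,0],[1,-0.12,0.1,-0.2,0],[1,-0.12,0.1,-0.2,0],[1,-0.12,0.1,-0.2,0]])

```text
time_s: 2.7
position: [0.3952, 0.1694, 0.1467]
tcp_rot: [[0.961, -0.277, -0.001], [-0.277, -0.961, -0.0], [-0.0, 0.001, -1.0]]
force: [0.4, 0.1, 0.7]
opening: 0.998
grasp_force: 0.0
```

```bash
python3 - <<'E'
from h import *
w=snap('wrist','w1');s=snap('side','s1')
st=read_state();print(st['position'],st['force'])
B=cv2.resize(s['color'][120:290,130:300,::-1],(512,512),interpolation=cv2.INTER_CUBIC)[:384,:288]
cv2.imwrite('pics/v1.png',np.hstack([w['color'][...,::-1],B]))
E
```

```text
[0.39592995 0.16992159 0.14747723] [0.06338207 0.02437702 0.89643209]
```

View pics/v1.png

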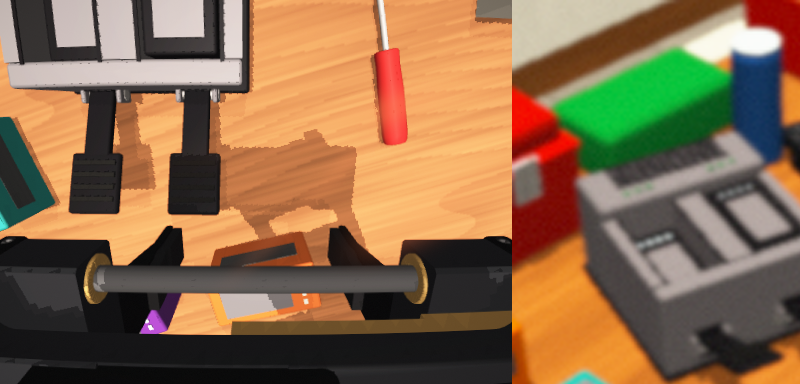

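The wrist view shows the right lever pad at (169–219, 153–214), the deck's front-right corner at about (243,85), and the left finger tip at about (175,230). The body's long side lies along the closing line, so the body is clear of the charger front.

```bash
python3 - <<'E'
from h import *
w=load('w1');a=load('top0')
p=np.array([.5839,.2163,-.2804]);c,s=np.cos(p[2]),np.sin(p[2])
loc=lambda P:np.c_[(P[:,0]-p[0])*c+(P[:,1]-p[1])*s,-(P[:,0]-p[0])*s+(P[:,1]-p[1])*c,P[:,2]].round(4)
print('inner',loc(onz(w,[(169,154),(219,153)],.070)));print('outer',loc(onz(w,[(219,213),(169,214)],.094)))
print('deck corners',loc(onz(w,[(243,85),(9,87)],.102)))
print('tall pack-bay edges',loc(onz(w,[(140,56),(219,52)],.102)))
st=read_state();t=np.array(st['position'])[None];print('tcp',loc(t))
R=np.array(st['tcp_rot'])
for y in(.0435,-.0435,.0585,-.0585):
    P=t+R@[0,y,.008];print(y,loc(P),proj(w,P).round(0))
E
```

```text
inner [[-0.1324 -0.0194  0.07  ]
 [-0.1317 -0.0642  0.07  ]]
outer [[-0.1796 -0.0653  0.094 ]
 [-0.1805 -0.022   0.094 ]]
deck corners [[-0.076  -0.0874  0.102 ]
 [-0.0739  0.0927  0.102 ]]
tall pack-bay edges [[-0.0551 -0.0127  0.102 ]
 [-0.0532 -0.0704  0.102 ]]
tcp [[-0.1678 -0.0966  0.1475]]
0.0435 [[-0.1678 -0.1401  0.1394]] [[317. 220.]]
-0.0435 [[-0.1678 -0.0531  0.1395]] [[194. 220.]]
0.0585 [[-0.1678 -0.1551  0.1394]] [[338. 220.]]
-0.0585 [[-0.1678 -0.0381  0.1395]] [[173. 220.]]
```

Emit:
step_arm(targets=[[1,0.02,0,-0.08,0],[1,0.02,0,-0.15,0],[1,0.02,0,-0.18,0],[1,0.02,0,-0.2,0],[1,0.02,0,-0.22,0],[1,0.02,0,-0.24,0],[1,0.02,0,-0.26,0],[1,0.02,0,-0.28,0]])

```text
time_s: 3.6
position: [0.3996, 0.1708, 0.0765]
tcp_rot: [[0.961, -0.276, 0.001], [-0.276, -0.961, 0.0], [0.001, -0.0, -1.0]]
force: [-0.5, -0.6, -0.0]
opening: 1.001
grasp_force: 0.0
```

Emit:
step_arm(targets=[[1,0,0,-0.02,0],[1,0,0,-0.04,0],[1,0,0,-0.06,0],[1,0,0,-0.08,0],[1,0,0,-0.1,0],[1,0,0,-0.12,0],[1,0,0,-0.14,0],[1,0,0,-0.14,0]])

```text
time_s: 4.4
position: [0.3978, 0.1708, 0.0413]
tcp_rot: [[0.961, -0.276, -0.003], [-0.276, -0.961, 0.0], [-0.003, 0.001, -1.0]]
force: [-1.7, 0.2, 2.1]
opening: 1.004
grasp_force: 1.1
```

```bash
python3 - <<'E'
from h import *
w=snap('wrist','w2');t=snap('top','t2')
st=read_state();print(st['position'],st['force'],st['moment'])
B=cv2.resize(t['color'][110:250,155:260,::-1],(288,384),interpolation=cv2.INTER_CUBIC)
cv2.imwrite('pics/v2.png',np.hstack([w['color'][...,::-1],B]))
E
```

```text
[0.39906934 0.17070241 0.04141687] [ 1.03133704 -0.92645811  0.17927574] [ 0.03861134 -0.00945248  0.00696842]
```

View pics/v2.png

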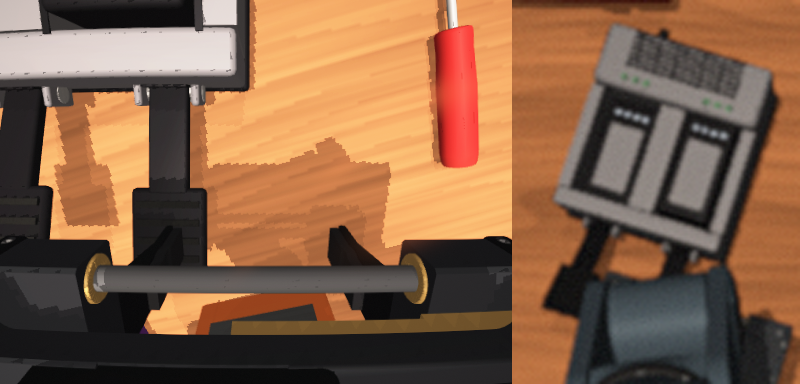

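The wrist view shows the finger on the right lever's pad (about (165,240)), with the lever partly down and the pack's dark side rising at (120,15). I'll continue to the stop.

Emit:
step_arm(targets=[[1,0,0,-0.01,0],[1,0,0,-0.02,0],[1,0,0,-0.028,0]])

```text
time_s: 4.8
position: [0.3979, 0.171, 0.0348]
tcp_rot: [[0.961, -0.276, -0.002], [-0.276, -0.961, 0.0], [-0.002, 0.0, -1.0]]
force: [-4.6, 2.9, 9.3]
opening: 1.001
grasp_force: 3.9
```

Emit:
step_arm(targets=[[1,0,0,-0.006,0],[1,0,0,-0.012,0]])

```text
time_s: 5.0
position: [0.3976, 0.171, 0.0318]
tcp_rot: [[0.961, -0.276, -0.003], [-0.276, -0.961, 0.0], [-0.003, 0.001, -1.0]]
force: [-4.7, 2.7, 9.5]
opening: 0.997
grasp_force: 3.9
```

Emit:
step_arm(targets=[[1,0,0,-0.006,0],[1,0,0,-0.012,0]])

```text
time_s: 5.2
position: [0.3972, 0.171, 0.0288]
tcp_rot: [[0.961, -0.276, -0.004], [-0.276, -0.961, 0.0], [-0.004, 0.001, -1.0]]
force: [-4.5, 4.0, 8.5]
opening: 1.001
grasp_force: 3.9
```

Emit:
step_arm(targets=[[1,0,0,-0.006,0],[1,0,0,-0.006,0]])

```text
time_s: 5.4
position: [0.3972, 0.1709, 0.0271]
tcp_rot: [[0.961, -0.276, -0.004], [-0.276, -0.961, 0.0], [-0.004, 0.001, -1.0]]
force: [-3.6, 2.0, 6.3]
opening: 0.998
grasp_force: 2.7
```

Emit:
step_arm(targets=[[1,0,0,-0.006,0],[1,0,0,-0.01,0]])

```text
time_s: 5.6
position: [0.3969, 0.1709, 0.0247]
tcp_rot: [[0.961, -0.275, -0.004], [-0.275, -0.961, 0.0], [-0.004, 0.001, -1.0]]
force: [-4.3, 1.9, 8.1]
opening: 1.003
grasp_force: 3.9
```

Emit:
step_arm(targets=[[1,0,0,-0.006,0],[1,0,0,-0.01,0]])

```text
time_s: 5.8
position: [0.3966, 0.1709, 0.0222]
tcp_rot: [[0.961, -0.275, -0.005], [-0.275, -0.961, 0.0], [-0.005, 0.001, -1.0]]
force: [-4.8, 3.5, 8.3]
opening: 0.999
grasp_force: 3.9
```

```bash
python3 - <<'E'
from h import *
w=snap('wrist','w3');s=snap('side','s3')
B=cv2.resize(s['color'][150:278,170:266,::-1],(288,384),interpolation=cv2.INTER_CUBIC)
cv2.imwrite('pics/v3.png',np.hstack([w['color'][...,::-1],B]))
E
```

```text
(no output)
```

View pics/v3.png

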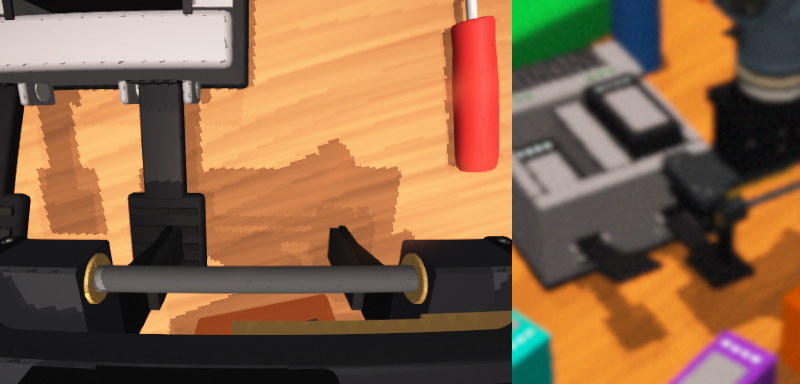

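Emit:
step_arm(targets=[[1,0,0,-0.006,0],[1,0,0,-0.012,0]])

```text
time_s: 6.1
position: [0.3966, 0.1709, 0.0192]
tcp_rot: [[0.961, -0.275, -0.005], [-0.275, -0.961, -0.0], [-0.005, 0.001, -1.0]]
force: [-4.9, 3.3, 8.7]
opening: 0.999
grasp_force: 4.0
```

```bash
python3 - <<'E'
from h import *
s=load('s3');p=[.5847,.2188,-.290];c,n=np.cos(p[2]),np.sin(p[2])
for h in(.02,.028,.035,.040):
    L=[(x,y,.102+h) for x in(-.055,.055) for y in(-.072,-.018)]
    P=np.array([(p[0]+c*x-n*y,p[1]+n*x+c*y,z) for x,y,z in L]);q=(proj(s,P)-[170,150]+.5)*3+[512,0];print(h,q.round(0).tolist())
E
```

```text
0.02 [[685.0, 127.0], [635.0, 144.0], [631.0, 71.0], [583.0, 86.0]]
0.028 [[685.0, 120.0], [635.0, 137.0], [631.0, 64.0], [582.0, 79.0]]
0.035 [[685.0, 114.0], [634.0, 131.0], [631.0, 58.0], [582.0, 73.0]]
0.04 [[685.0, 110.0], [634.0, 127.0], [631.0, 54.0], [582.0, 69.0]]
```

```bash
python3 - <<'E'
from h import *
p=[.5847,.2188,-.290];c,n=np.cos(p[2]),np.sin(p[2])
def pad(th):
    def rot(x,z):
        dx,dz=-(x+.066),z-.034
        # outward dx; press lowers
        return -.066-(dx*np.cos(th)+dz*np.sin(th)), .034+dz*np.cos(th)-dx*np.sin(th)
    out=[]
    for d in(-.028,.028):
        x,z=rot(-.153-d*np.cos(.45),.082+d*np.sin(.45))
        for y in(-.022,-.068): out.append((p[0]+c*x-n*y,p[1]+n*x+c*y,z))
    return np.array(out)
for f in('w1','w2','w3'):
    w=load(f)
    print(f,[ (th,proj(w,pad(th)).round(0).astype(int).tolist()) for th in (0,.2,.3,.4,.5,.6)])
w=snap('wrist','w4');w3=w
print([ (th,proj(w,pad(th)).round(0).astype(int).tolist()) for th in (.3,.4,.5,.6)])
cv2.imwrite('pics/v4.png',cv2.resize(w['color'][150:290,60:260,::-1],(800,560),interpolation=cv2.INTER_CUBIC))
E
```

```text
w1 [(0, [[167, 149], [219, 149], [164, 212], [217, 212]]), (0.2, [[172, 153], [221, 153], [172, 213], [220, 213]]), (0.3, [[174, 154], [221, 154], [175, 211], [222, 212]]), (0.4, [[176, 154], [222, 154], [178, 209], [223, 209]]), (0.5, [[177, 153], [223, 154], [181, 205], [224, 205]]), (0.6, [[179, 152], [224, 152], [184, 201], [225, 201]])]
w2 [(0, [[119, 181], [201, 182], [111, 284], [197, 286]]), (0.2, [[129, 185], [205, 186], [131, 276], [205, 277]]), (0.3, [[134, 185], [207, 186], [138, 270], [208, 271]]), (0.4, [[138, 184], [209, 185], [145, 262], [211, 263]]), (0.5, [[142, 182], [210, 183], [151, 254], [213, 255]]), (0.6, [[146, 179], [212, 180], [157, 246], [215, 246]])]
w3 [(0, [[102, 189], [194, 190], [93, 306], [189, 308]]), (0.2, [[115, 193], [199, 193], [117, 293], [199, 295]]), (0.3, [[120, 192], [201, 193], [126, 285], [203, 287]]), (0.4, [[126, 191], [203, 192], [135, 276], [206, 277]]), (0.5, [[130, 188], [205, 189], [142, 266], [209, 267]]), (0.6, [[135, 185], [207, 186], [148, 256], [212, 257]])]
[(0.3, [[118, 194], [200, 194], [124, 288], [202, 289]]), (0.4, [[123, 192], [202, 193], [133, 279], [206, 280]]), (0.5, [[128, 190], [204, 190], [140, 269], [209, 270]]), (0.6, [[133, 186], [206, 187], [146, 258], [211, 259]])]
```

View pics/v4.png

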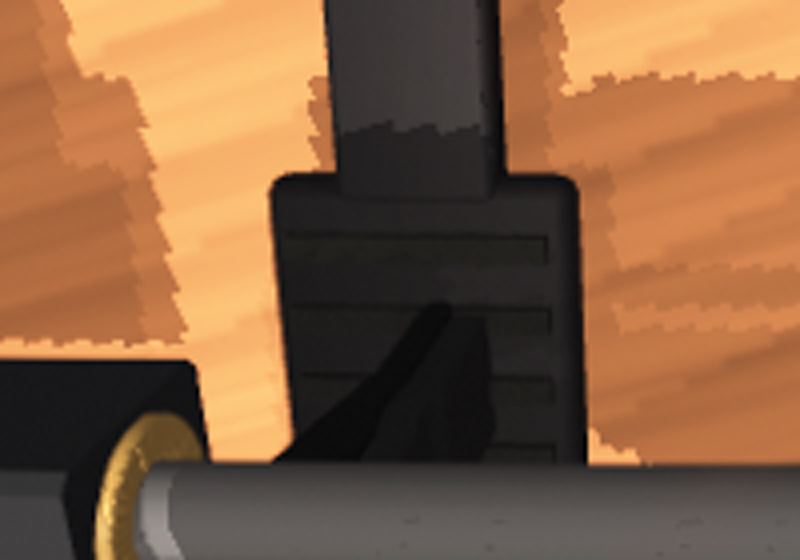

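The pad is at about (128–205, 194–265) in the wrist view, which matches a lever angle of about 0.45. The finger is properly on the pad, but the stop isn't reached yet, probably because the open fingertips sit further back. I'll keep going down in small steps.

Emit:
step_arm(targets=[[1,0,0,-0.006,0],[1,0,0,-0.012,0],[1,0,0,-0.018,0]])

```text
time_s: 6.45
position: [0.3961, 0.171, 0.0147]
tcp_rot: [[0.961, -0.275, -0.006], [-0.275, -0.961, -0.0], [-0.005, 0.002, -1.0]]
force: [-6.2, 4.0, 7.9]
opening: 1.002
grasp_force: 4.1
```

Emit:
step_arm(targets=[[1,0,0,-0.006,0],[1,0,0,-0.01,0]])

```text
time_s: 6.65
position: [0.396, 0.171, 0.0121]
tcp_rot: [[0.961, -0.275, -0.006], [-0.275, -0.961, -0.0], [-0.006, 0.002, -1.0]]
force: [-5.3, 5.0, 9.8]
opening: 1.002
grasp_force: 4.3
```

```bash
python3 - <<'E'
from h import *
w=snap('wrist','w5');st=read_state();t=np.array(st['position']);R=np.array(st['tcp_rot'])
for z in(.008,0,-.01,-.02):
    print(z,proj(w,[t+R@[x,y,z] for x in(-.0095,.0095) for y in(-.0435,-.0585)]).round(0).tolist())
print(st['position'],st['force'])
a=load('w4')['color'].astype(int);b=w['color'].astype(int)
g=cv2.cvtColor(w['color'],6);print('row200 dark span',np.where(g[200,60:260]<75)[0][[0,-1]]+60,'row 194..',[int(np.sum(g[r,60:260]<75)) for r in range(180,210,3)])
g=cv2.cvtColor(load('w4')['color'],6);print('w4 row200',np.where(g[200,60:260]<75)[0][[0,-1]]+60,[int(np.sum(g[r,60:260]<75)) for r in range(180,210,3)])
E
```

```text
0.008 [[196.0, 233.0], [175.0, 233.0], [194.0, 208.0], [173.0, 208.0]]
0 [[194.0, 237.0], [172.0, 237.0], [192.0, 212.0], [170.0, 212.0]]
-0.01 [[191.0, 244.0], [168.0, 244.0], [189.0, 217.0], [166.0, 217.0]]
-0.02 [[187.0, 251.0], [164.0, 251.0], [185.0, 223.0], [161.0, 223.0]]
[0.39606315 0.17096801 0.01203818] [-5.01880079  2.59756182  6.33598895]
row200 dark span [126 204] row 194.. [44, 44, 44, 44, 44, 76, 78, 79, 79, 78]
w4 row200 [128 204] [43, 44, 44, 43, 43, 76, 78, 77, 77, 77]
```

Emit:
step_arm(targets=[[1,0,0,-0.008,0],[1,0,0,-0.016,0],[1,0,0,-0.024,0]])

```text
time_s: 7.0
position: [0.3962, 0.1709, 0.0062]
tcp_rot: [[0.961, -0.275, -0.005], [-0.275, -0.961, -0.0], [-0.005, 0.002, -1.0]]
force: [-6.3, 3.5, 9.8]
opening: 1.002
grasp_force: 4.9
```

Emit:
step_arm(targets=[[1,0,0,-0.006,0],[1,0,0,-0.012,0]])

```text
time_s: 7.2
position: [0.3964, 0.1708, 0.0033]
tcp_rot: [[0.961, -0.275, -0.005], [-0.275, -0.961, -0.0], [-0.005, 0.002, -1.0]]
force: [-5.1, 1.4, 10.6]
opening: 0.999
grasp_force: 5.1
```

Emit:
step_arm(targets=[[1,0,0,-0.006,0],[1,0,0,-0.012,0]])

```text
time_s: 7.4
position: [0.3966, 0.1708, 0.0004]
tcp_rot: [[0.961, -0.275, -0.004], [-0.275, -0.961, -0.0], [-0.004, 0.002, -1.0]]
force: [-4.6, 1.8, 13.3]
opening: 1.001
grasp_force: 6.8
```

Emit:
step_arm(targets=[[1,0,0,-0.006,0],[1,0,0,-0.012,0]])

```text
time_s: 7.6
position: [0.3968, 0.1707, -0.0024]
tcp_rot: [[0.961, -0.275, -0.004], [-0.275, -0.961, -0.0], [-0.004, 0.001, -1.0]]
force: [-4.9, 0.8, 13.2]
opening: 1.002
grasp_force: 7.0
```

```bash
cat >> h.py <<'E'
def side_pack(f,name):
    s=snap('side',name)
E
python3 - <<'E'
from h import *
w=snap('wrist','w6');s=snap('side','s6')
g=cv2.cvtColor(w['color'],6);print(np.where(g[200,60:260]<75)[0][[0,-1]]+60,[int(np.sum(g[r,60:260]<75)) for r in range(180,210,3)])
print(read_state()['position'],read_state()['force'])
p=[.5847,.2188,-.290];c,n=np.cos(p[2]),np.sin(p[2])
im=cv2.resize(s['color'][150:250,165:285,::-1],(720,600),interpolation=cv2.INTER_CUBIC)
for h,col in((.0,(255,0,0)),(.028,(0,255,0)),(.035,(0,0,255))):
    P=np.array([(p[0]+c*x-n*y,p[1]+n*x+c*y,.102+h) for x,y in((-.055,-.072),(-.055,-.018),(.055,-.018),(.055,-.072))])
    for q in (proj(s,P)-[165,150]+.5)*6: cv2.circle(im,tuple(int(v) for v in q),3,col,-1)
cv2.imwrite('pics/v6.png',im)
E
```

```text
[124 203] [46, 45, 46, 45, 45, 73, 79, 80, 80, 79]
[ 0.39685923  0.17072129 -0.00248527] [-4.30993359  2.04198207 10.10350384]
```

View pics/v6.png

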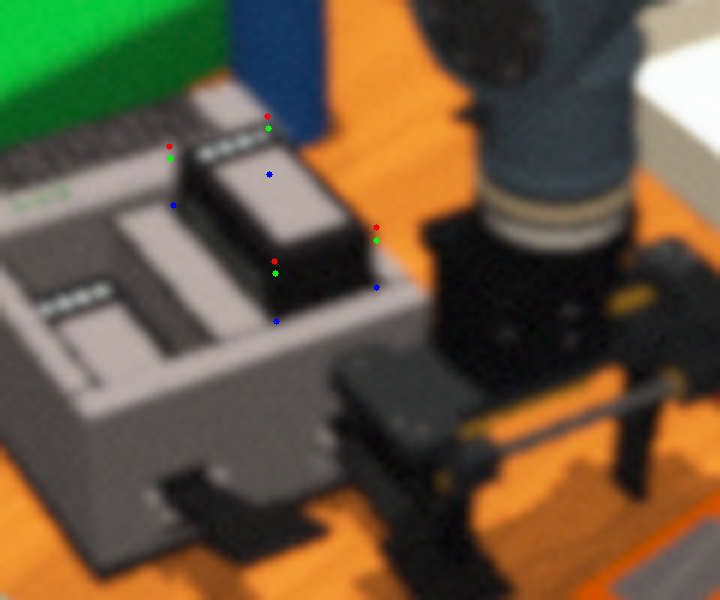

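The side view shows the tall pack well up, with its top at about (275,230) in the crop, and the low pack still seated at (100,340). I'll press on to the end stop by force.

Emit:
step_arm(targets=[[1,0,0,-0.006,0],[1,0,0,-0.012,0]])

```text
time_s: 7.9
position: [0.397, 0.1708, -0.0038]
tcp_rot: [[0.961, -0.275, -0.002], [-0.275, -0.961, 0.0], [-0.002, 0.0, -1.0]]
force: [-9.7, -1.1, 45.3]
opening: 0.995
grasp_force: 23.0
```

Emit:
step_arm(targets=[[1,0,0,-0.006,0],[1,0,0,-0.012,0]])

```text
time_s: 8.1
position: [0.3972, 0.1709, -0.0047]
tcp_rot: [[0.961, -0.275, 0.0], [-0.275, -0.961, 0.001], [0.0, -0.001, -1.0]]
force: [-12.5, -2.2, 70.7]
opening: 1.002
grasp_force: 35.8
```

The jump in force shows the end stop was reached, so the lever is fully down. Now I'll lift straight off.

Emit:
step_arm(targets=[[1,0,0,0.1,0],[1,0,0,0.25,0],[1,0,0,0.4,0],[1,0,0,0.6,0],[1,0,0,0.82,0],[0.5,0,0,0.82,0],[0.5,0,0,0.82,0]])

```text
time_s: 8.8
position: [0.4007, 0.1708, 0.1975]
tcp_rot: [[0.961, -0.276, 0.005], [-0.276, -0.961, 0.001], [0.005, -0.002, -1.0]]
force: [-0.5, -0.1, -0.2]
opening: 0.891
grasp_force: 0.0
```

```bash
python3 - <<'E'
from h import *
w=snap('wrist','w7');t=snap('top','t7')
st=read_state();print(st['position'],st['force'],st['opening'])
from itertools import product
p=[.5847,.2188,-.290];c,n=np.cos(p[2]),np.sin(p[2])
W=lambda x,y,z:(p[0]+c*x-n*y,p[1]+n*x+c*y,z)
P=[W(x,y,.137) for x,y in((-.055,-.072),(-.055,-.018),(.055,-.018),(.055,-.072))]
print('pred wrist',proj(w,P).round(0).tolist(),'top',proj(t,P).round(1).tolist())
for nm,im,z in(('wrist',w,.137),('top',t,.137)):
    q=proj(im,P);x0,y0=np.maximum(q.min(0)-12,0).astype(int);x1,y1=(q.max(0)+12).astype(int)
    g=cv2.cvtColor(im['color'],cv2.COLOR_RGB2GRAY); h=cv2.cvtColor(im['color'],cv2.COLOR_RGB2HSV)
    for thr in(60,75):
        m=np.zeros_like(g);m[y0:y1,x0:x1]=(g[y0:y1,x0:x1]<thr)*255
        m=cv2.morphologyEx(m,cv2.MORPH_OPEN,np.ones((3,3)))
        for k in sorted(cv2.findContours(m,0,2)[0],key=cv2.contourArea)[-2:]:
            r=cv2.minAreaRect(k);print(nm,thr,cv2.contourArea(k),[np.round(v,1) for v in r],cv2.boundingRect(k),onz(im,[r[0]],z).round(4))
    # grey label inside
    m=np.zeros_like(g);m[y0:y1,x0:x1]=((g>95)&(h[...,1]<60)).astype(np.uint8)[y0:y1,x0:x1]*255
    for k in cv2.findContours(m,1,2)[0]:
        if cv2.contourArea(k)>80:
            r=cv2.minAreaRect(k);print(nm,'label',cv2.contourArea(k),[np.round(v,1) for v in r],onz(im,[r[0]],z).round(4))
E
```

```text
[0.39834058 0.17044254 0.1949645 ] [-0.59319116 -0.31763336 -0.65922669] 0.8113987260778677
pred wrist [[224.0, 66.0], [155.0, 66.0], [147.0, -94.0], [222.0, -96.0]] top [[223.5, 191.4], [205.0, 185.6], [217.6, 148.6], [235.9, 154.4]]
wrist 60 2959.0 [array([192.5,  36.5]), array([73., 79.]), np.float64(90.0)] (153, 0, 80, 74) [[0.5385 0.1821 0.137 ]]
wrist 75 3352.5 [array([193. ,  36.5]), array([74.2, 79.5]), np.float64(89.2)] (153, 0, 81, 75) [[0.5384 0.1817 0.137 ]]
wrist label 2036.0 [array([186.5,  21.5]), array([49., 43.]), np.float64(-0.0)] [[0.5498 0.1831 0.137 ]]
wrist label 1746.0 [array([184.,  38.]), array([ 76., 100.]), np.float64(90.0)] [[0.5394 0.1887 0.137 ]]
top 60 144.5 [array([238.9, 178.8]), array([ 4.5, 49.6]), np.float64(17.3)] (230, 155, 17, 48) [[0.5476 0.1238 0.137 ]]
top 60 274.5 [array([222.4, 171.3]), array([21.2, 40.8]), np.float64(18.4)] (207, 154, 31, 40) [[0.5679 0.1704 0.137 ]]
top 75 286.5 [array([228.1, 186.3]), array([32.2, 67.6]), np.float64(52.8)] (193, 154, 54, 49) [[0.526  0.1534 0.137 ]]
top 75 380.0 [array([222.3, 171. ]), array([21.8, 41.7]), np.float64(17.8)] (207, 149, 31, 45) [[0.5686 0.1707 0.137 ]]
top label 273.0 [array([220.4, 171.3]), array([12.6, 24.4]), np.float64(19.3)] [[0.5678 0.1759 0.137 ]]
top label 126.0 [array([197.5, 167. ]), array([ 9., 24.]), np.float64(0.0)] [[0.5788 0.2402 0.137 ]]
top label 599.5 [array([217.2, 173.9]), array([39.4, 45.5]), np.float64(17.8)] [[0.5602 0.1846 0.137 ]]
top label 438.5 [array([219.5, 145.5]), array([19., 53.]), np.float64(90.0)] [[0.6414 0.1809 0.137 ]]
```

Emit:
step_arm(targets=[[0.5,0.2,0,0,0],[0.5,0.4,0.01,0,0],[0.5,0.6,0.02,0,-0.003],[0.5,0.69,0.024,0,-0.003],[0.5,0.69,0.024,0,-0.003],[0.5,0.69,0.024,0,-0.003]])

```text
time_s: 9.5
position: [0.5697, 0.1763, 0.193]
tcp_rot: [[0.958, -0.285, -0.007], [-0.285, -0.958, -0.001], [-0.006, 0.003, -1.0]]
force: [-0.1, -0.4, -0.0]
opening: 0.755
grasp_force: 0.0
```

```bash
python3 - <<'E'
from h import *
w=snap('wrist','w8')
st=read_state();t=np.array(st['position']);R=np.array(st['tcp_rot']);print(t,st['opening'],np.degrees(np.arctan2(R[1,0],R[0,0])))
p=[.5847,.2188,-.290];c,n=np.cos(p[2]),np.sin(p[2])
W=lambda x,y,z:(p[0]+c*x-n*y,p[1]+n*x+c*y,z)
P=[W(x,y,.137) for x,y in((-.055,-.072),(-.055,-.018),(.055,-.018),(.055,-.072))]
q=proj(w,P);im=cv2.cvtColor(w['color'],4).copy();print(q.round(1).tolist())
for a in q: cv2.circle(im,tuple(int(v) for v in a),2,(0,0,255),-1)
for z,col in((.008,(0,255,0)),(-.01,(255,255,0)),(-.02,(255,0,255))):
    for y in(.0325,.0475,-.0325,-.0475):
        for x in(-.0095,.0095): cv2.circle(im,tuple(int(v) for v in proj(w,t+R@[x,y,z])[0]),2,col,-1)
cv2.imwrite('pics/v8.png',cv2.resize(im,(800,600),interpolation=cv2.INTER_CUBIC))
E
```

```text
[0.56917881 0.17643521 0.19356318] 0.7552931992512633 -16.551080919387744
[[285.6, 253.9], [226.4, 254.0], [222.6, 131.4], [289.8, 131.4]]
```

View pics/v8.png

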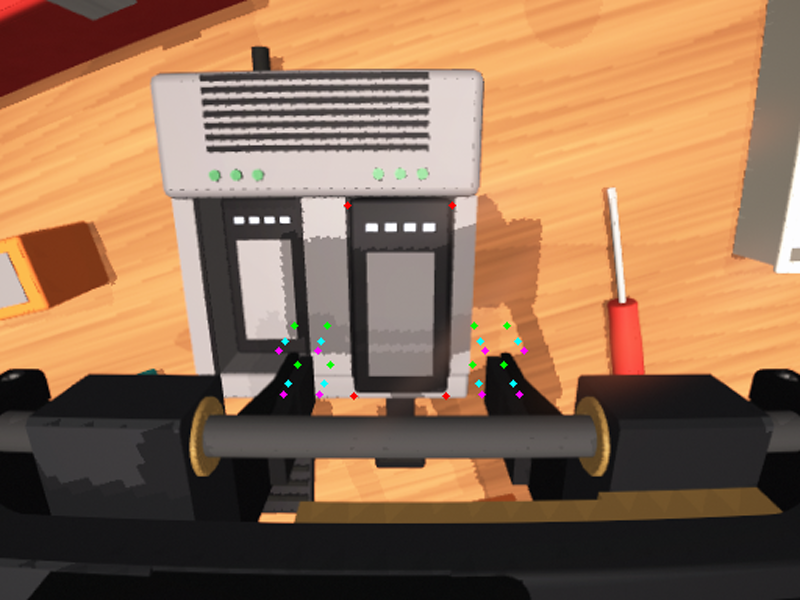

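The wrist view shows the tall pack's top at (350–452, 200–392) in the scaled image, matching the prediction (red dots) for the full 35 mm rise. The fingers at about (300,360) and (495,360) straddle it, and the low pack is still deep in the left bay. I'll descend with force checks.

Emit:
step_arm(targets=[[0.5,0.01,-0.003,-0.1,0],[0.5,0.01,-0.003,-0.2,0],[0.5,0.01,-0.003,-0.25,0],[0.5,0.01,-0.003,-0.28,0],[0.5,0.01,-0.003,-0.28,0]])

```text
time_s: 10.05
position: [0.5731, 0.1759, 0.1254]
tcp_rot: [[0.959, -0.285, -0.002], [-0.285, -0.959, -0.0], [-0.002, 0.001, -1.0]]
force: [0.3, 1.0, 0.5]
opening: 0.748
grasp_force: 0.0
```

Emit:
step_arm(targets=[[0.5,0,0,-0.012,0],[0.5,0,0,-0.024,0],[0.5,0,0,-0.036,0]])

```text
time_s: 10.35
position: [0.5749, 0.176, 0.1178]
tcp_rot: [[0.959, -0.285, 0.002], [-0.285, -0.959, 0.0], [0.002, -0.001, -1.0]]
force: [0.4, -1.5, 0.6]
opening: 0.75
grasp_force: 0.0
```

Emit:
step_arm(targets=[[0.5,0,0,-0.012,0],[0.5,0,0,-0.024,0],[0.5,0,0,-0.036,0]])

```text
time_s: 10.65
position: [0.5744, 0.1759, 0.1079]
tcp_rot: [[0.959, -0.285, 0.0], [-0.285, -0.959, 0.0], [0.0, -0.0, -1.0]]
force: [0.1, 0.0, 0.1]
opening: 0.751
grasp_force: 0.0
```

Emit:
step_arm(targets=[[0.5,-0.008,0,-0.012,0],[0.5,-0.008,0,-0.024,0],[0.5,-0.008,0,-0.036,0]])

```text
time_s: 10.95
position: [0.5722, 0.1759, 0.0988]
tcp_rot: [[0.959, -0.285, -0.0], [-0.285, -0.959, -0.0], [-0.0, 0.0, -1.0]]
force: [-0.4, -0.5, 0.1]
opening: 0.753
grasp_force: 0.0
```

```bash
python3 - <<'E'
from h import *
w=snap('wrist','w9');st=read_state();print(st['position'],st['force'],st['opening'])
t=np.array(st['position']);R=np.array(st['tcp_rot'])
for z in(.008,0,-.01,-.02,-.03): print(z,proj(w,[t+R@[.0095,y,z] for y in(.0325,-.0325)]).round(0).tolist())
g=cv2.cvtColor(w['color'],7)
for r in range(205,250,4): print(r,''.join('#' if v<60 else ('+' if v<110 else '.') for v in g[r,170:345:2]))
E
```

```text
[0.57196584 0.17590985 0.09839167] [ 0.44121926 -0.41510956 -0.92092091] 0.7484627602459135
0.008 [[303.0, 208.0], [210.0, 208.0]]
0 [[305.0, 212.0], [208.0, 212.0]]
-0.01 [[308.0, 217.0], [206.0, 217.0]]
-0.02 [[310.0, 223.0], [204.0, 223.0]]
-0.03 [[313.0, 230.0], [201.0, 230.0]]
205 ...................########..................................++++++++...................
209 ...................+#######..................................++++++++...................
213 ...................+#######..................................++++++++...................
217 ...................+#######..................................++++++#+...................
221 ....................#######+.................................++++###+...................
225 +.......++..........#######+.................................++#####+.......++..........
229 #.....+########+....#######+.................................#######...########.........
233 #....+#########+....#######+.................................#######...##########.......
237 #...############....########................................+#######...###########......
241 #..#############....########................................+#######..+############.....
245 ################....#######+................................+#######..+##############...
249 ################....########................................+#######..#################.
```

Emit:
step_arm(targets=[[0.5,0,0,-0.016,0],[0.5,0,0,-0.032,0],[0.5,0,0,-0.048,0],[0.5,0,0,-0.064,0],[0.5,0,0,-0.064,0]])

```text
time_s: 11.5
position: [0.5718, 0.1759, 0.0824]
tcp_rot: [[0.959, -0.285, -0.001], [-0.285, -0.959, -0.0], [-0.001, 0.001, -1.0]]
force: [-0.2, -0.2, 0.4]
opening: 0.754
grasp_force: 0.0
```

Emit:
step_arm(targets=[[-1,0,0,0,0],[-1,0,0,0,0],[-1,0,0,0,0],[-1,0,0,0,0],[-1,0,0,0,0],[-1,0,0,0,0]])

```text
time_s: 12.1
position: [0.5724, 0.1758, 0.0833]
tcp_rot: [[0.959, -0.285, 0.0], [-0.285, -0.959, -0.0], [0.0, 0.0, -1.0]]
force: [0.3, -2.2, 1.1]
opening: 0.62
grasp_force: 29.9
```

Emit:
step_arm(targets=[[-1,0,0,0.04,0],[-1,0,0,0.08,0],[-1,0,0,0.12,0],[-1,0,0,0.18,0],[-1,0,0,0.26,0],[-1,0,0,0.34,0],[-1,0,0,0.42,0],[-1,0,0,0.5,0],[-1,0,0,0.5,0]])

```text
time_s: 13.0
position: [0.5739, 0.1765, 0.2116]
tcp_rot: [[0.959, -0.285, 0.006], [-0.285, -0.959, 0.001], [0.005, -0.003, -1.0]]
force: [0.9, -0.1, -6.2]
opening: 0.622
grasp_force: 29.9
```

```bash
python3 - <<'E'
from h import *
w=snap('wrist','w10');t=snap('top','t10');st=read_state();print(st['position'],st['force'],st['opening'],st['grasp_force'],st['moment'])
a=load('t7')['color'].astype(int);d=np.abs(t['color'].astype(int)-a).sum(2)
print('low pack region diff',d[150:185,185:203].mean())
E
```

```text
[0.57158979 0.1760623  0.20822038] [-0.34405983 -0.03833607 -6.12662147] 0.6195101460433997 29.920787382870913 [ 0.0640959   0.07469672 -0.04685442]
low pack region diff 126.08095238095238
```

Emit:
step_arm(targets=[[-1,0,-0.06,0,0],[-1,0,-0.16,0,0],[-1,0,-0.28,0,0.003],[-1,-0.02,-0.4,0,0.006],[-1,-0.04,-0.52,0,0.011],[-1,-0.06,-0.64,0,0.011],[-1,-0.08,-0.76,0,0.011],[-1,-0.085,-0.88,0,0.011],[-1,-0.085,-0.96,0,0.011],[-1,-0.085,-1,0,0.011]])

```text
time_s: 14.1
position: [0.5499, -0.0766, 0.2068]
tcp_rot: [[0.967, -0.254, -0.003], [-0.254, -0.967, -0.0], [-0.003, 0.001, -1.0]]
force: [0.1, 0.7, -5.1]
opening: 0.62
grasp_force: 29.9
```

Emit:
step_arm(targets=[[-1,0,-0.1,0,0],[-1,0,-0.2,0,0],[-1,0,-0.3,0,0],[-1,0,-0.4,0,0],[-1,0,-0.48,0,0],[-1,0,-0.55,0,0],[-1,0,-0.58,0,0],[-1,0,-0.58,0,0],[-1,0,-0.58,0,0]])

```text
time_s: 15.0
position: [0.5507, -0.218, 0.2078]
tcp_rot: [[0.968, -0.251, -0.001], [-0.251, -0.968, 0.002], [-0.001, -0.001, -1.0]]
force: [0.4, -0.4, -5.6]
opening: 0.617
grasp_force: 29.9
```

```bash
python3 - <<'E'
from h import *
w=snap('wrist','w11');t=snap('top','t11');s=snap('side','s11');st=read_state();print(st['position'],st['force'],st['opening'],st['grasp_force'])
# low pack check: compare side views for bay area
g=lambda c:cv2.cvtColor(c['color'],7).astype(int)
print('left bay side diff',np.abs(g(s)-g(load('side0')))[185:225,155:185].mean(),'top',np.abs(g(t)-g(load('top0')))[150:185,185:203].mean())
p=[.6181,-.2368,-.2535];c,n=np.cos(p[2]),np.sin(p[2])
W=lambda x,y,z:(p[0]+c*x-n*y,p[1]+n*x+c*y,z)
print('divider top pred',proj(w,[W(.0095,y,.05) for y in(.1,0,-.1)]).round(0).tolist(),'rim L/R',proj(w,[W(x,y,.057) for x in(0,.1) for y in(.1,.105,-.1,-.105)]).round(0).tolist())
gw=g(w)
for r in range(60,240,10): print(r,''.join(chr(48+min(v//29,8)) for v in gw[r,0:512:5]))
E
```

```text
[ 0.55100009 -0.21783037  0.20811525] [ 0.26175605  0.50332761 -4.59860766] 0.6175866269504927 29.920473787933588
left bay side diff 8.675833333333333 top 16.723809523809525
divider top pred [[168.0, 103.0], [257.0, 103.0], [347.0, 103.0]] rim L/R [[167.0, 112.0], [162.0, 112.0], [348.0, 112.0], [352.0, 112.0], [160.0, 13.0], [155.0, 13.0], [355.0, 12.0], [360.0, 13.0]]
60 0000000000000003354555555555555583888888888888437888846666666665555873388444445555555555555555555331111
70 0000000000000023555555555555555584388888888884337888856366666665558843385555555555555555555555554331111
80 4444555445553445555555455555555585338888888434278888884636666665588833385555555555555555555555544442455
90 4455555445555554455555555555555588338888863457888888888844556578888833585555555555555555555555554424444
100 5555555554445555555555555554444587888888888888888888888888888888888888785555555555555555555555555444444
110 5544455555555555555555544544455588337888888888888888888888888888888844886665555555555555555554554444444
120 5555555555555555445544455555545568337888888888888888888888888888888844885555555
[... 512 characters left out ...]
1111111111107777447755555555555555444444554444454555
180 1110455555555555555555555555555557833888000077107881888138811117777437555555554445555555555445445555555
190 1110255555555555555635555555554555833788200000000000011111111237776337554555555554444454555555554455555
200 1110145555555555555644555555555555833788600000000000000011112247886337555554445555555555455555555555444
210 1111035555555555555574555555555555843588800033333222222222222258883378445555555555555555555445555555554
220 1111024444444444444445244445554445873377700033333333333333311178883378555555555555555555555555444555555
230 1111103544444555555555235554454444883440000033333333333333311000444387555555555555555544555555555555555
```

Emit:
step_arm(targets=[[-1,0,0,-0.06,0],[-1,0,0,-0.16,0],[-1,0,0,-0.26,0],[-1,0,0,-0.36,0],[-1,0,0,-0.46,0],[-1,0,0,-0.54,0],[-1,0,0,-0.6,0],[-1,0,0,-0.64,0],[-1,0,0,-0.67,0],[-1,0,0,-0.67,0],[-1,0,0,-0.67,0]])

```text
time_s: 16.25
position: [0.5517, -0.2192, 0.0412]
tcp_rot: [[0.968, -0.251, 0.001], [-0.251, -0.968, -0.001], [0.001, 0.0, -1.0]]
force: [0.8, 0.5, -5.0]
opening: 0.62
grasp_force: 29.9
```

Emit:
step_arm(targets=[[-1,0,0,-0.008,0],[-1,0,0,-0.016,0],[-1,0,0,-0.024,0]])

```text
time_s: 16.55
position: [0.5514, -0.2192, 0.035]
tcp_rot: [[0.968, -0.252, 0.001], [-0.252, -0.968, -0.0], [0.001, 0.0, -1.0]]
force: [0.0, 0.3, -5.4]
opening: 0.616
grasp_force: 29.9
```

Emit:
step_arm(targets=[[-1,0,0,-0.006,0],[-1,0,0,-0.012,0]])

```text
time_s: 16.75
position: [0.5503, -0.219, 0.0324]
tcp_rot: [[0.968, -0.251, -0.002], [-0.251, -0.968, 0.0], [-0.002, 0.0, -1.0]]
force: [-5.2, -0.4, 7.8]
opening: 0.621
grasp_force: 29.9
```

Emit:
step_arm(targets=[[-1,0,0,0.002,0],[0.3,0,0,0.002,0],[0.5,0,0,0.002,0],[0.6,0,0,0.002,0],[0.6,0,0,0.002,0],[0.6,0,0,0.002,0]])

```text
time_s: 17.35
position: [0.5514, -0.2192, 0.0322]
tcp_rot: [[0.968, -0.252, 0.001], [-0.252, -0.968, -0.0], [0.001, 0.0, -1.0]]
force: [1.0, -0.0, 0.9]
opening: 0.793
grasp_force: 0.0
```

```bash
python3 - <<'E'
from h import *
w=snap('wrist','w12');st=read_state();print(st['position'],st['force'],st['opening'],st['grasp_force'])
gw=cv2.cvtColor(w['color'],7)
for r in range(60,250,12): print(r,''.join(chr(48+min(v//29,8)) for v in gw[r,100:412:4]))
E
```

```text
[ 0.55131001 -0.21912422  0.03218223] [ 0.79588506 -0.1750738   1.00651359] 0.7961758476774526 0.0
60 544454444344433333333333332327778888888888886323456644111255555555555555554883
72 333787633333365333333333335777888888888888888862363455664644322112444688888873
84 333378888888888887867777778888888888888888888888884333573344333788888888888833
96 888888888888888888888888888888888888888888888888888888888888888888888888888877
108 333368888888888888888888888888888888888888888888888888888888888888888888888744
120 333337888888888888888888888888888888888888888888888888888888888888888888888444
132 333337888888888888888888888888888888888888888888888888888888888888888888888333
144 333337788888888888888888888888111111111111111111278888888888888888888888885333
156 333333788888888888888888888000011111111000000000000088888888888888888888883333
168 333333788888777887877777731111111111111111111111111111887777777777877777763333
180 333333688887777777777777770000000000111111111111111114777777777777777777733333
192 333333378887777777777777770000777006775028781188811226777777777777777777733333
204 333333378888777777777777770000000000000000000011112227777777777777777777433333
216 333333357888777777777777770000000000000000001111222117777777777777777777333333
228 333333336888877777772021170000233333333333333333311107110067777777667775333333
240 000000112888877777500000071000133333333333333333200027000000777666667632111111
```

Emit:
step_arm(targets=[[0.6,0,0,0.04,0],[0.6,0,0,0.1,0],[0.6,0,0,0.2,0],[0.6,0,0,0.35,0],[0.6,0,0,0.5,0],[0.6,-0.2,0,0.66,0],[0.6,-0.4,0,0.7,0],[0.6,-0.55,0,0.7,0],[0.6,-0.55,0,0.7,0],[0.6,-0.55,0,0.7,0]])

```text
time_s: 18.4
position: [0.4131, -0.2192, 0.2082]
tcp_rot: [[0.967, -0.253, 0.002], [-0.253, -0.967, -0.001], [0.002, 0.001, -1.0]]
force: [1.4, -0.8, 0.1]
opening: 0.802
grasp_force: 0.0
```

```bash
python3 - <<'E'
from h import *
t=snap('top','t13');s=snap('side','s13');w=snap('wrist','w13');st=read_state();print(st['position'],st['force'],st['time_s'])
p=[.6181,-.2368,-.2535];c,n=np.cos(p[2]),np.sin(p[2])
for nm,cc,z in(('w',w,.083),('top',t,.083)):
    g=cv2.cvtColor(cc['color'],7)
    P=[(p[0]+c*x-n*y,p[1]+n*x+c*y,z) for x,y in((-.15,.1),(-.15,-.1),(0,-.1),(0,.1))];q=proj(cc,P).round().astype(int)
    roi=np.zeros_like(g);cv2.fillConvexPoly(roi,q.astype(np.int32),255)
    m=((g<70).astype(np.uint8)*255)&roi
    k=cv2.findContours(cv2.morphologyEx(m,cv2.MORPH_CLOSE,np.ones((3,3))),0,2)[0]
    for k in sorted(k,key=cv2.contourArea)[-2:]:
        r=cv2.minAreaRect(k);b=onz(cc,cv2.boxPoints(r),z);dx,dy=b[:,0]-p[0],b[:,1]-p[1]
        print(nm,cv2.contourArea(k),'local corners',np.c_[c*dx+n*dy,-n*dx+c*dy].round(3).tolist())
# caddy rim move check + others, top view diff at corners
g=lambda f:cv2.cvtColor(load(f)['color'],7).astype(int)
d=np.abs(g('t13')-g('top0'))>40
for nm,(y0,y1,x0,x1) in dict(caddyfar=(100,165,325,412),screwdriver=(170,245,268,290),spray=(92,135,272,300),lowpack=(145,185,183,204),leftlever=(195,232,163,192)).items(): print(nm,int(d[y0:y1,x0:x1].sum()),d[y0:y1,x0:x1].size)
E
```

```text
[ 0.41510924 -0.21981437  0.20754415] [ 0.19218246  0.40925428 -0.64706486] 18.55
w 5756.5 local corners [[-0.027, 0.026], [-0.027, -0.027], [-0.125, -0.027], [-0.125, 0.031]]
top 0.0 local corners [[-0.018, -0.089], [-0.018, -0.089], [-0.018, -0.089], [-0.018, -0.089]]
top 1151.0 local corners [[-0.151, 0.037], [-0.017, 0.034], [-0.019, -0.105], [-0.152, -0.099]]
caddyfar 8 5655
screwdriver 0 1650
spray 0 1204
lowpack 0 840
leftlever 0 1073
```

Emit:
step_arm(targets=[[0.6,0,0.2,0.05,0],[0.6,0,0.4,0.1,0],[0.6,0,0.6,0.1,0],[0.6,0,0.8,0.1,0],[0.6,0,1,0.1,0],[0.6,0,1,0.1,0],[0.6,0,1,0.1,0]])

```text
time_s: 19.25
position: [0.4145, 0.0325, 0.2321]
tcp_rot: [[0.969, -0.246, 0.0], [-0.246, -0.969, -0.0], [0.0, 0.0, -1.0]]
force: [-0.5, 0.3, 0.1]
opening: 0.806
grasp_force: 0.0
```

```bash
python3 - <<'E'
from h import *
t=snap('top','t14');s=snap('side','s14');print(read_state()['position'])
p=[.6181,-.2368,-.2535];c,n=np.cos(p[2]),np.sin(p[2])
for nm,cc,(y0,y1,x0,x1) in(('top',t,(150,222,312,400)),('side',s,(125,190,270,335))):
    g=cv2.cvtColor(cc['color'],7);m=np.zeros_like(g);m[y0:y1,x0:x1]=(g[y0:y1,x0:x1]<75)*255
    m=cv2.morphologyEx(m,cv2.MORPH_OPEN,np.ones((3,3)))
    k=max(cv2.findContours(m,0,2)[0],key=cv2.contourArea)
    print(nm,cv2.contourArea(k),cv2.boundingRect(k),cv2.approxPolyDP(cv2.convexHull(k),2,True)[:,0].tolist())
    L=[(x,y,z) for z in(.083,.005) for x in(-.125,-.015) for y in(-.027,.027)]
    print(' pred',proj(cc,[(p[0]+c*x-n*y,p[1]+n*x+c*y,z) for x,y,z in L]).round(0).astype(int).tolist())
E
```

```text
[0.41466659 0.03036427 0.23207508]
top 280.0 (342, 165, 21, 40) [[353, 165], [361, 171], [362, 202], [358, 204], [342, 201], [349, 169]]
 pred [[363, 204], [344, 199], [372, 167], [354, 163], [357, 206], [340, 202], [365, 172], [348, 168]]
side 423.5 (282, 145, 30, 26) [[283, 145], [311, 153], [310, 164], [295, 170], [282, 161]]
 pred [[313, 153], [301, 158], [293, 140], [281, 144], [311, 173], [299, 177], [292, 158], [280, 163]]
```

```bash
python3 -c "
from rig import *
print(hand_in())"
```

```text
the job is handed in; nothing more can be done
None
```

I pressed the tall pack's lever to its end stop, then lifted the pack out and stood it upright in the caddy's empty compartment, and handed the job in at about 19 s. The low pack, screwdriver, spray can and caddy show no movement in the top view; pressing the stop pushed the wrist force to about 71 N (limit 120 N), through a fingertip.

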